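# Press a bottle cap in the ratchet stand and let it down again

## Task

Lift the ratchet stand by its red handle, tooth by tooth, until the sprung pad overhead bears on the bottle's cap with about 7 newtons (4 to 10 will do, 18 would crush it), and leave it hanging on the pawl, hands off, for three seconds so that the cap liner sticks. Then lift the yellow pawl tab and hold it up while the stand sinks gently, by its own weight, all the way down; let the pawl spring back and leave the bottle standing in its nest and everything else where it is.

Things in the scene. Friction and masses are not known exactly. Their poses are not given: they have to be found in the camera images.
- press: Cap press fixed to the table; blue base 130 x 300 x 12 mm (y -165 to +135). Origin: on the table under the bottle's axis, z up. In a row along its y: red handle (y = +105 mm), bottle and head (0), aluminium column (-63 mm, with its top arm 311 mm high: go over or round it), yellow pawl tab (-151 mm). Nothing is above the handle or the tab
- stand (a joint): Height in m of the sliding stand (toothed rail, nest, red handle) above its lower stop; 0 at the start, at most 0.08. About 0.45 kg +-20 % (hidden), damped by 250 N per m/s: lift at 20 mm/s or slower; with the pawl out it sinks at 15 to 80 mm/s. Teeth every 12 mm: the pawl holds it at 12k - 1 mm (k = 1 to 6)
- handle (a point): Centre of the red grip that is lifted: an upright plate 16 mm thick along the press's x, 36 mm along its y, from 30 mm below this point to 20 mm above it, standing on a bar of the stand. It rises with the stand
- pawl (a joint): Angle of the pawl in rad: 0 = sprung into the teeth, 0.2 or more = surely clear of all teeth, 0.34 = stop. It also swings out to about 0.13 by itself as each tooth passes
- tab (a point): Grip point of the pawl's yellow tab: upright plate 10 mm thick along the press's x, 22 mm along its y, from 20 mm below this point to 16 mm above. It swings up, leaning to the column, about a pin at press y -84, z 190 mm (67 mm nearer the column): 13 mm of lift clears the teeth, stop at 22 mm. Takes up to 15 N; springs back when let go
- head: Fixed dark sleeve, 38 mm across, over the bottle; origin under its centre, 270 mm above the table. Its spindle carries the red sprung pad (44 mm across), whose underside is 53 to 91 mm below the origin, different each time and not reported: feel for it through the handle. The pad yields upward at 0.4 N per mm: one tooth adds 5 N
- bottle: White plastic bottle with a white cap, 56 mm across, 120 mm high, 0.1 to 0.2 kg, standing loose in the stand's round nest; origin at the centre of its underside, 50 mm above the table at the start. It rides up and down with the stand and need not be touched
- spare_bottle: Bystander: an identical white bottle, 56 mm across and 120 mm high, loose on the table beyond the press; origin under its centre
- carton: Bystander: grey carton 75 x 95 x 60 mm high, loose on the table beyond the press; origin under its centre
- cap_tray: Bystander: low blue tray of white caps, 70 x 120 x 30 mm high, loose on the table between the robot and the press; origin under its centre
- nest (a point): Floor of the bottle's nest on the stand, 50 mm above the table when the stand is down; rises with it. From each rest on the pawl the stand lifts freely for 4 mm: there the still hand feels only weight plus the pad's force on the cap. Further up a tooth pushes the pawl aside (up to 12 N more); it clicks in about 11 mm above the rest

How it is judged:
On the way, in this order (a step that is already met when the one before it is completed fails the run):
1. the stand hangs on the pawl, hands off, with the pad pressing the cap with 4 to 10 N, for 2 s (contact force between bottle and head between 4 and 10 N and contact force between each of the arm, the fingers and press below 0.3 N and contact force between the fingers and bottle below 0.3 N and velocity of joint stand above -0.005 m/s), for 2 s.
2. the pawl is lifted clear by its tab and the pad comes off the cap (value of joint pawl above 0.11 rad and contact force between bottle and head below 0.3 N), for 0.1 s.
At the end, for the whole second after the job is handed in: The stand is back on its lower stop (within 4 mm), the pawl has sprung back into the teeth (below 0.05 rad), the bottle stands upright (within 0.1 rad) and at rest in the stand's nest, with nothing pressing on its cap (value of joint stand below 0.004 m and value of joint pawl below 0.05 rad and contact force between bottle and head below 0.3 N and angle between bottle's own z axis and vertical below 0.1 rad and distance between bottle and press below 0.055 m and linear speed of bottle below 0.02 m/s); the robot touches nothing.
It fails at once if the cap is pressed with more than 18 N (contact force between bottle and head above 18 N).
It fails at once if the stand is shoved down faster than 0.15 m/s (velocity of joint stand below -0.15 m/s).
It fails at once if the spare bottle is moved by more than 20 mm (distance of spare_bottle from where it was at the start of the episode above 0.02 m).
It fails at once if the carton is moved by more than 20 mm (distance of carton from where it was at the start of the episode above 0.02 m).
It fails at once if the cap tray is moved by more than 20 mm (distance of cap_tray from where it was at the start of the episode above 0.02 m).
It also fails if it takes over 72 s, if anything falls off the work surface, if the arm or the gripper's body presses on something with over 40 N, if the wrist force passes 120 N, or if a joint passes its speed limit or range.

## Robot

A 6-joint arm with a two-finger parallel gripper is mounted at the origin on the work surface. World frame = base frame: x ahead of the robot, y to its left, z up, the work surface at z = 0. Lengths are in m, angles in rad, forces in N, time in s.
With the tool pointing down it reaches from about 0.3 to 0.875 m from the base axis. Payload 6.4 kg.
Tool frame: the origin (TCP) lies on the centre line of the jaws, within the pads' length; the fingertips stand ctrl.tip_extent ahead of it and the grasp point (between the pads) lies 8 mm behind it (ctrl.tip_extent is the distance from the TCP to the fingertips, in m); z points along the fingers, y is the line along which they close (so a half turn about z gives the same grasp; the last joint's range is limited). The gripper opens to 85 mm and grips with 20 to 120 N. Pads are 22 mm wide; open, the fingers measure 114 mm over their backs; the gripper's body (76 mm by 85 mm) begins 54 mm behind the grasp point. The pads swing forward as they close: fully open they stand 13 mm farther back than shut.
Start: joints at [-1.555, 0.181, 1.607, -0, 1.354, -0.206], TCP at [0.127, -0.561, 0.242] pointing down, gripper open.
Joint ranges: [-2.99, 2.99], [-0.89, 2.07], [0.3, 2.58], [-1.14, 4.28], [0, 2.63], [-3.12, 3.12]. Speed limits (rad/s): [2.57, 2.57, 3.01, 3.14, 3.14, 3.14].

## Interface

Orientations are given as a unit quaternion [w, x, y, z].
In Python, from bench import ctrl gives the robot as it stands.
- The arm moves only by the shell command python3 -m handwheel 'ROWS'. ROWS is JSON, a list of rows, each a list of 7 numbers: the turn, a rotation vector about the tool's x, y, z as a fraction of full scale, then the shift along the tool's x, y, z as a fraction of full scale, then the opening, from 0 (shut) to 1 (fully open). In form: [[rx, ry, rz, x, y, z, jaw], ...]. A call has exactly 8 rows; each row shifts and turns the commanded pose from where the row before left it, along the tool's axes as they then stand; what a row does not reach is not made up. Full scale, the value 1, is 300 mm for a shift and pi rad for a turn. A row lasts 1/10 s, in which the tool goes at most 50 mm and 8.59 degrees, less where a joint would pass 70% of its speed; a pose out of reach is approached as far as the arm can. A call with a number of a shift or a turn outside -1 to 1 is refused whole. A call with a gripper value outside its range is refused whole. The fingers move at their own pace and stop on an object; the grip force is fixed at half the most. Time passes only in rows, so rows that do not move let the fingers close, or fill a call up. It gives the time, the measured TCP pose, the force, the opening and the grip force at its end, in the units of the state.
- ctrl.get_obs(): the state, without advancing time (a new reading comes with each control period).
- ctrl.camera(name): name is "scene" or "top" or "wrist"; returns the picture (420x560x3 uint8, blue, green, red); there is no depth.
- ctrl.camera_model(name): a dict with "camera_matrix" (3x3 intrinsics, pixels), "cam_to_world" (4x4, takes a point from camera to world coordinates). Camera axes: x right, y up, looking along -z (the intrinsics and any distortion apply to the point x, -y, -z); pixel columns grow to the right and rows downward; lengths in m; the calibration is good to about 2 mm. A picture is of the moment at which its call begins: read the wrist's pose just before it. camera_model takes no time and is no camera call; for the wrist camera it gives the pose at the moment of the call.
- ctrl.hand_in(): hands the job in; it is judged then, once.
The state is a dict: "time_s": time; "q": joint angles; "dq": joint speeds; "joint_efforts": joint torques, N m; "eef_pos": TCP position; "eef_rot": TCP orientation; "wrist_force": force on the tool from outside, world axes, zero at the start; "torque": the same for the moment, N m; "opening": opening from 0.0 (shut) to 1.0 (fully open); "grasp_force": force on a finger pad.
Only numpy, scipy, OpenCV 4.12 (cv2) and the standard library are available. Lean on these libraries where they do the work, as an engineer would, in place of code of your own. Each camera call takes 0.05 s, during which the arm holds its last target. There are 200 camera calls.

## Working session

There is one attempt and no reset: what is moved stays moved. The work goes in short steps, Python scripts to look and compute and a shell command to move; the robot and the scene stay as the last step left them, time stands still between calls to the robot, and variables do not carry over. Pictures are saved under pics/ and viewed, at most 10 in all, crops included, and the job is handed in when it is done.

```bash
mkdir -p pics; ls; cat > h.py <<'E'
import numpy as np, cv2
from bench import ctrl
from scipy.spatial.transform import Rotation as R
def ray(m,u,v):
    K=np.array(m["camera_matrix"]);T=np.array(m["cam_to_world"])
    d=np.linalg.inv(K)@[u,v,1]; d=T[:3,:3]@np.array([d[0],-d[1],-d[2]])
    return T[:3,3],d/np.linalg.norm(d)
def plane(m,u,v,z):
    o,d=ray(m,u,v); return o+d*(z-o[2])/d[2]
def cross(r1,r2):
    (o1,d1),(o2,d2)=r1,r2
    s=np.linalg.lstsq(np.c_[d1,-d2],o2-o1,rcond=None)[0]
    a,b=o1+s[0]*d1,o2+s[1]*d2
    return (a+b)/2,np.linalg.norm(a-b)
def proj(m,p):
    K=np.array(m["camera_matrix"]);T=np.array(m["cam_to_world"])
    c=T[:3,:3].T@(np.array(p)-T[:3,3]); q=K@[c[0],-c[1],-c[2]]; return q[:2]/q[2]
def masks(im):
    h=cv2.cvtColor(im,cv2.COLOR_BGR2HSV)
    return dict(red=cv2.inRange(h,(0,120,70),(8,255,255))|cv2.inRange(h,(172,120,70),(180,255,255)),
      yellow=cv2.inRange(h,(20,120,90),(35,255,255)),blue=cv2.inRange(h,(95,100,40),(130,255,255)))
def blobs(im,mn=25):
    for k,m in masks(im).items():
        n,l,s,c=cv2.connectedComponentsWithStats(m)
        for i in range(1,n):
            if s[i,4]>mn: print(k,s[i],c[i].round(1))
E
python3 - <<'E'
from h import *
o=ctrl.get_obs();print(o,ctrl.tip_extent)
for n in("scene","top"):
    im=ctrl.camera(n);cv2.imwrite(f"pics/{n}0.png",im);print(n,ctrl.camera_model(n));blobs(im)
E
```

```text
pics
{'time_s': 0.0, 'q': array([-1.55529220e+00,  1.81507487e-01,  1.60803517e+00, -6.28169794e-06,
        1.35383567e+00, -2.06285009e-01]), 'dq': array([-0.00093531, -0.00016853,  0.00188165, -0.00053636,  0.00123334,
        0.00149291]), 'joint_efforts': array([-2.40265044e-04, -4.44875407e+01, -3.51336086e+01, -1.61627950e-04,
        9.09536815e-03, -1.95180252e-05]), 'eef_pos': array([ 0.12650059, -0.5603425 ,  0.2413899 ]), 'eef_rot': array([-8.89069078e-04,  9.93857025e-01,  1.10668047e-01,  8.19862508e-05]), 'wrist_force': array([ 0.10017671, -0.39873423,  1.02883796]), 'torque': array([0.02629044, 0.04636132, 0.01366308]), 'grasp_force': 0.0, 'opening': 0.9987713014861336} 0.011
scene {'camera_matrix': array([[480.10602457,   0.        , 275.06195871],
       [  0.        , 480.10602457, 212.13665453],
       [  0.        ,   0.        ,   1.        ]]), 'cam_to_world': array([[ 0.42385502, -0.57099637,  0.70307188,  1.24749041],
       [ 0.90571077,  0.27226884, -0.32489642, -0.25802881],
       [-0.00590988,  0.77448875,  0.63256008,  0.75967995],
       [ 0.        , 
[... 574 characters left out ...]
[ 0.02918555,  0.98584117, -0.16512238,  0.47367395],
       [-0.9993018 ,  0.0249218 , -0.02783536,  0.01661133],
       [-0.0233261 ,  0.16581948,  0.98588021,  0.81657156],
       [ 0.        ,  0.        ,  0.        ,  1.        ]])}
red [235 220  21  14 173] [244.8 226.4]
yellow [399 278  16  11 111] [406.6 283.2]
blue [ 241  197   51   38 1072] [265.9 215.1]
blue [ 224  233  162   86 4155] [307.9 277.5]
blue [366 244  30  29 551] [380.3 258.1]
blue [254 303  77  62 909] [291.9 334.5]
blue [270 316  49  22 158] [294.1 326.9]
blue [267 327  10   7  31] [271.1 330.1]
blue [278 330  17  12  63] [285.8 335.7]
blue [296 338   9   8  32] [300.2 341.3]
blue [306 342   9   7  29] [310.2 345.2]
```

View pics/scene0.png

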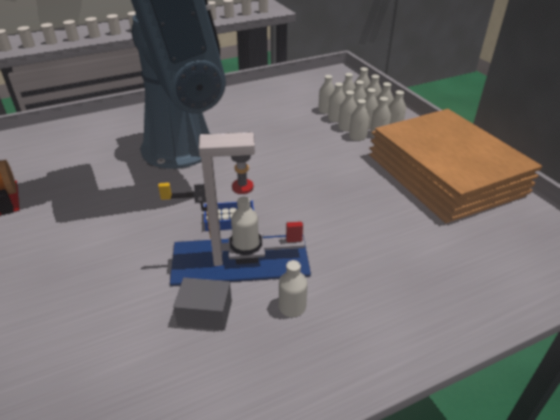

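View pics/top0.png

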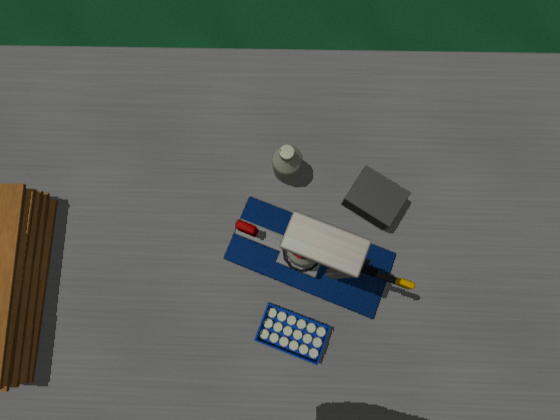

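The scene view shows the red handle at (294,231), the pad at (243,187) and the yellow tab at (164,190). The top view shows the handle at (245,226), the tab at (407,283), the carton at (376,198) and the spare bottle at (287,160).

```bash
python3 - <<'E'
from h import *
s,t=ctrl.camera_model("scene"),ctrl.camera_model("top")
h,e=cross(ray(s,294,230.9),ray(t,244.8,226.4));b,f=cross(ray(s,164.5,190.1),ray(t,406.6,283.2))
print("handle",h,e,"tab",b,f)
y=(h-b)[:2];L=np.linalg.norm(y);a=np.arctan2(y[1],y[0]);print("len",L,"y dir angle",np.degrees(a))
im=cv2.imread("pics/top0.png");m=masks(im)["blue"]
for n,(u,v) in dict(c1=(247,199),c2=(225,257),c3=(377,314),c4=(394,263)).items(): print(n,plane(t,u,v,0.012))
print("spare",plane(t,287,152,.12),"carton",[plane(t,*p,.06) for p in((367,168),(409,187),(344,198))],"tray",[plane(t,*p,.03) for p in((268,305),(331,326),(256,340),(320,361))])
o=ctrl.get_obs();print(R.from_quat(np.roll(o["eef_rot"],-1)).as_matrix())
w=ctrl.camera_model("wrist");print(w)
E
```

```text
handle [0.56573327 0.10305096 0.07863314] 0.0031782421145425534 tab [ 0.47669688 -0.13982256  0.20533431] 0.003873062101686845
len 0.2586793867990193 y dir angle 69.86727935974952
c1 [0.62790094 0.11060931 0.012     ]
c2 [0.51561695 0.1473213  0.012     ]
c3 [ 0.41969745 -0.13700362  0.012     ]
c4 [ 0.51330612 -0.16915988  0.012     ]
spare [0.68996371 0.03356722 0.12      ] carton [array([ 0.68156088, -0.11151051,  0.06      ]), array([ 0.64794379, -0.18679648,  0.06      ]), array([ 0.62485411, -0.07008268,  0.06      ])] tray [array([0.43068908, 0.06205071, 0.03      ]), array([ 0.39750585, -0.05175024,  0.03      ]), array([0.36910328, 0.08130074, 0.03      ]), array([ 0.33707273, -0.03306395,  0.03      ])]
[[ 9.75498458e-01  2.20006264e-01 -5.08965127e-05]
 [ 2.20006038e-01 -9.75497064e-01  1.67985629e-03]
 [ 3.19929509e-04 -1.64989476e-03 -9.99998588e-01]]
{'camera_matrix': array([[322.57198473,   0.        , 277.9628159 ],
       [  0.        , 322.57198473, 204.40343643],
       [  0.        ,   0.        ,   1.        ]]), 'cam_to_world': array([[ 0.21994878,  0.92611246,  0.30649346,  0.20618218],
       [-0.97550941,  0.20944874,  0.06717604, -0.5437306 ],
       [-0.0019821 , -0.31376254,  0.94949942,  0.37308796],
       [ 0.        ,  0.        ,  0.        ,  1.        ]])}
```

```bash
R='[0,0,-0.04,0,0,-0.071,1]'; python3 -m handwheel '[[0,0,-0.04,0,0,-0.071,1],[0,0,-0.04,0,0,-0.071,1],[0,0,-0.04,0,0,-0.071,1],[0,0,-0.04,0,0,-0.071,1],[0,0,-0.04,0,0,-0.071,1],[0,0,-0.04,0,0,-0.071,1],[0,0,-0.04,0,0,-0.071,1],[0,0,-0.04,0,0,-0.071,1]]'
python3 -m handwheel '[[0,0,0,0.161,0.039,0,1],[0,0,0,0.161,0.039,0,1],[0,0,0,0.161,0.039,0,1],[0,0,0,0.161,0.039,0,1],[0,0,0,0.161,0.039,0,1],[0,0,0,0.161,0.039,0,1],[0,0,0,0.161,0.039,0,1],[0,0,0,0.161,0.039,0,1]]'
python3 -m handwheel '[[0,0,0,0.161,0.039,0,1],[0,0,0,0.161,0.039,0,1],[0,0,0,0.161,0.039,0,1],[0,0,0,0.161,0.039,0,1],[0,0,0,0.161,0.039,0,1],[0,0,0,0.161,0.039,0,1],[0,0,0,0.161,0.039,0,1],[0,0,0,0,0,0,1]]'
```

```text
time_s: 0.9
eef_pos: [0.1265, -0.5607, 0.413]
eef_rot: [-0.0, 0.816, 0.578, 0.0]
wrist_force: [0.1, -0.4, -0.1]
opening: 1.008
grasp_force: 0.0
time_s: 1.7
eef_pos: [0.3453, -0.2267, 0.4125]
eef_rot: [0.0, 0.818, 0.576, 0.0]
wrist_force: [1.0, -0.8, -0.1]
opening: 0.999
grasp_force: 0.0
time_s: 2.5
eef_pos: [0.5372, 0.0669, 0.411]
eef_rot: [-0.001, 0.816, 0.578, -0.0]
wrist_force: [-1.4, -0.9, 0.4]
opening: 1.0
grasp_force: 0.0
```

```bash
cat > wl.py <<'E'
from h import *; import sys
n=sys.argv[1]; m=ctrl.camera_model("wrist"); im=ctrl.camera("wrist"); cv2.imwrite(f"pics/{n}.png",im); np.save(f"pics/{n}.npy",m,allow_pickle=True)
blobs(im,40)
E
python3 wl.py w1; python3 -m handwheel '[[0,0,0,0.018,0.006,0.067,1],[0,0,0,0.018,0.006,0.067,1],[0,0,0,0.018,0.006,0.067,1],[0,0,0,0.018,0.006,0.067,1],[0,0,0,0.018,0.006,0.067,1],[0,0,0,0.018,0.006,0.067,1],[0,0,0,0.018,0.006,0.067,1],[0,0,0,0.018,0.006,0.067,1]]'; python3 -m handwheel '[[0,0,0,0,0,0,1],[0,0,0,0,0,0,1],[0,0,0,0,0,0,1],[0,0,0,0,0,0,1],[0,0,0,0,0,0,1],[0,0,0,0,0,0,1],[0,0,0,0,0,0,1],[0,0,0,0,0,0,1]]';python3 wl.py w2
```

```text
red [283 114  11  27 280] [288.1 127.2]
red [270 213  39  29 668] [288.6 225.6]
blue [ 248  104   79  126 5427] [285.3 155.3]
blue [178 171  48  71 709] [202.7 207.2]
time_s: 3.35
eef_pos: [0.5636, 0.0966, 0.2512]
eef_rot: [0.0, 0.818, 0.575, -0.0]
wrist_force: [0.5, 0.6, 0.9]
opening: 1.001
grasp_force: 0.0
time_s: 4.15
eef_pos: [0.564, 0.0979, 0.252]
eef_rot: [0.0, 0.818, 0.576, 0.0]
wrist_force: [0.1, 0.1, -0.5]
opening: 1.004
grasp_force: 0.0
red [268 159  16  44 666] [275.6 181.1]
red [ 245  340   60   33 1432] [274.4 356.7]
blue [  222   141   110   211 11545] [276.4 225.1]
blue [ 128  227   72   93 1249] [168.8 260.1]
```

View pics/w2.png

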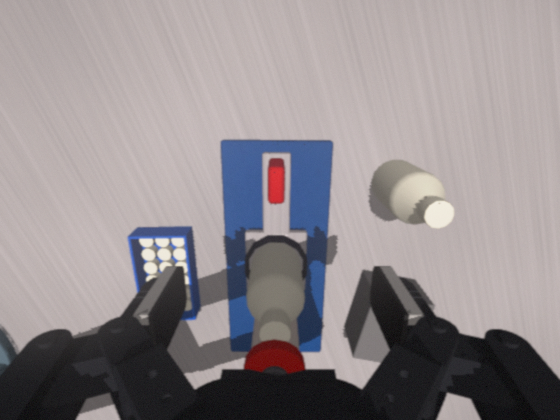

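The wrist view shows the handle at (276,181), square to the jaws, with the bottle below it in the picture and the pad at (274,357).

```bash
python3 - <<'E'
from h import *
a,b=[np.load(f"pics/w{i}.npy",allow_pickle=True).item() for i in(1,2)]
h,e=cross(ray(a,288.1,127.2),ray(b,275.6,181.1));print("handle",h,e)
print("pad",cross(ray(a,288.6,225.6),ray(b,274.4,356.7)))
for z in(.075,.08,.09,.1): print(plane(b,275.6,181.1,z))
for p in((222,142),(331,142)):print(plane(b,*p,.012))
# top face ends
print(plane(b,276.5,160,.1),plane(b,276,195,.1))
o=ctrl.get_obs();M=R.from_quat(np.roll(o["eef_rot"],-1)).as_matrix();print(o["eef_pos"],M,M.T@(h-o["eef_pos"]))
E
```

```text
handle [0.56431857 0.10138361 0.07908318] 0.0005970462589192667
pad (array([0.5295824 , 0.00625973, 0.19624716]), np.float64(0.00010814126666640103))
[0.56369067 0.10058325 0.075     ]
[0.56415024 0.10175888 0.08      ]
[0.56506937 0.10411015 0.09      ]
[0.56598851 0.10646141 0.1       ]
[0.51590921 0.14950632 0.012     ]
[0.63292799 0.10763064 0.012     ]
[0.57325595 0.12427477 0.1       ] [0.56188808 0.09400282 0.1       ]
[0.5639687  0.0979211  0.25189294] [[ 3.36861369e-01  9.41554255e-01 -5.42200360e-05]
 [ 9.41554256e-01 -3.36861370e-01 -8.80170408e-06]
 [-2.65519175e-05 -4.80861515e-05 -9.99999998e-01]] [ 0.00338259 -0.00082866  0.1728097 ]
```

```bash
python3 -m handwheel '[[0,0,0,0.002,0,0.0725,0.6],[0,0,0,0.002,0,0.0725,0.6],[0,0,0,0.002,0,0.0725,0.6],[0,0,0,0.002,0,0.0725,0.6],[0,0,0,0.002,0,0.0725,0.6],[0,0,0,0.002,0,0.0725,0.6],[0,0,0,0.002,0,0.0725,0.6],[0,0,0,0.002,0,0.0725,0.6]]'; python3 -m handwheel '[[0,0,0,0,0,0,0.5],[0,0,0,0,0,0,0.4],[0,0,0,0,0,0,0.3],[0,0,0,0,0,0,0.15],[0,0,0,0,0,0,0],[0,0,0,0,0,0,0],[0,0,0,0,0,0,0],[0,0,0,0,0,0,0]]'
```

```text
time_s: 5.0
eef_pos: [0.5656, 0.1025, 0.077]
eef_rot: [0.0, 0.818, 0.576, 0.0]
wrist_force: [-0.3, 0.3, -0.3]
opening: 0.602
grasp_force: 0.0
time_s: 5.8
eef_pos: [0.5639, 0.1034, 0.0794]
eef_rot: [-0.002, 0.818, 0.576, -0.001]
wrist_force: [-11.2, 2.8, 10.1]
opening: 0.18
grasp_force: 59.0
```

```bash
python3 -m handwheel '[[0,0,0,0,-0.006,-0.006,0],[0,0,0,0,0,-0.006,0],[0,0,0,0,0,-0.006,0],[0,0,0,0,0,-0.006,0],[0,0,0,0,0,-0.006,0],[0,0,0,0,0,-0.006,0],[0,0,0,0,0,-0.006,0],[0,0,0,0,0,-0.006,0]]';  python3 -m handwheel '[[0,0,0,0,0,-0.003,0],[0,0,0,0,0,0,0],[0,0,0,0,0,0,0],[0,0,0,0,0,0,0],[0,0,0,0,0,0,0],[0,0,0,0,0,0,0],[0,0,0,0,0,0,0],[0,0,0,0,0,0,0]]'
```

```text
time_s: 6.6
eef_pos: [0.5635, 0.1033, 0.0877]
eef_rot: [-0.001, 0.818, 0.575, 0.0]
wrist_force: [20.2, 5.9, -47.6]
opening: 0.178
grasp_force: 59.2
time_s: 7.4
eef_pos: [0.5638, 0.1034, 0.0936]
eef_rot: [-0.0, 0.818, 0.576, 0.0]
wrist_force: [0.1, 4.9, -5.2]
opening: 0.178
grasp_force: 65.4
```

```bash
python3 -m handwheel '[[0,0,0,0,0,-0.0048,0],[0,0,0,0,0,-0.0048,0],[0,0,0,0,0,-0.0048,0],[0,0,0,0,0,-0.0048,0],[0,0,0,0,0,-0.0048,0],[0,0,0,0,0,-0.0048,0],[0,0,0,0,0,-0.0048,0],[0,0,0,0,0,-0.0048,0]]';  python3 -m handwheel '[[0,0,0,0,0,0,0],[0,0,0,0,0,0,0],[0,0,0,0,0,0,0],[0,0,0,0,0,0,0],[0,0,0,0,0,0,0],[0,0,0,0,0,0,0],[0,0,0,0,0,0,0],[0,0,0,0,0,0,0]]'
```

```text
time_s: 8.2
eef_pos: [0.5637, 0.1034, 0.1022]
eef_rot: [-0.001, 0.818, 0.576, 0.0]
wrist_force: [3.3, 4.2, -12.3]
opening: 0.176
grasp_force: 64.5
time_s: 9.0
eef_pos: [0.5638, 0.1034, 0.1051]
eef_rot: [-0.0, 0.818, 0.576, 0.0]
wrist_force: [-0.4, 5.5, -5.4]
opening: 0.175
grasp_force: 65.4
```

```bash
python3 -m handwheel '[[0,0,0,0,0,-0.0048,0],[0,0,0,0,0,-0.0048,0],[0,0,0,0,0,-0.0048,0],[0,0,0,0,0,-0.0048,0],[0,0,0,0,0,-0.0048,0],[0,0,0,0,0,-0.0048,0],[0,0,0,0,0,-0.0048,0],[0,0,0,0,0,-0.0048,0]]';  python3 -m handwheel '[[0,0,0,0,0,0,0],[0,0,0,0,0,0,0],[0,0,0,0,0,0,0],[0,0,0,0,0,0,0],[0,0,0,0,0,0,0],[0,0,0,0,0,0,0],[0,0,0,0,0,0,0],[0,0,0,0,0,0,0]]'; python3 -c "
from h import *
for i in range(4): ctrl.camera('wrist'); o=ctrl.get_obs(); print(o['eef_pos'][2],o['wrist_force'])"
```

```text
time_s: 9.8
eef_pos: [0.5637, 0.1034, 0.1153]
eef_rot: [-0.0, 0.818, 0.576, 0.0]
wrist_force: [2.9, 5.0, -14.5]
opening: 0.18
grasp_force: 64.3
time_s: 10.6
eef_pos: [0.5638, 0.1034, 0.1161]
eef_rot: [-0.0, 0.818, 0.576, 0.0]
wrist_force: [1.5, 4.7, -8.8]
opening: 0.178
grasp_force: 64.8
0.11613630831545871 [ 2.02191289  5.2685724  -8.21667019]
0.1161477179799449 [ 1.86313868  5.72968479 -9.04347536]
0.11612308000916097 [ 1.87080719  4.47786746 -8.31386522]
0.11613120444742771 [ 2.73978193  6.16217282 -9.36795109]
```

```bash
python3 -m handwheel '[[0,0,0,0,0,-0.005,0],[0,0,0,0,0,-0.005,0],[0,0,0,0,0,-0.005,0],[0,0,0,0,0,-0.005,0],[0,0,0,0,0,-0.005,0],[0,0,0,0,0,-0.005,0],[0,0,0,0,0,-0.005,0],[0,0,0,0,0,-0.005,0]]';  python3 -m handwheel '[[0,0,0,0,0,0,0],[0,0,0,0,0,0,0],[0,0,0,0,0,0,0],[0,0,0,0,0,0,0],[0,0,0,0,0,0,0],[0,0,0,0,0,0,0],[0,0,0,0,0,0,0],[0,0,0,0,0,0,0]]'; python3 -c "
from h import *
for i in range(4): ctrl.camera('wrist'); o=ctrl.get_obs(); print(o['eef_pos'][2],o['wrist_force'])"
```

```text
time_s: 11.6
eef_pos: [0.5635, 0.1033, 0.1235]
eef_rot: [-0.001, 0.818, 0.576, 0.0]
wrist_force: [20.4, 6.2, -48.5]
opening: 0.177
grasp_force: 59.3
time_s: 12.4
eef_pos: [0.5637, 0.1034, 0.1275]
eef_rot: [-0.0, 0.818, 0.576, 0.0]
wrist_force: [4.0, 5.8, -14.6]
opening: 0.177
grasp_force: 64.2
0.12746808297723183 [  4.28023639   5.16438276 -13.59595519]
0.12745352037068683 [  3.72755189   5.68856153 -14.00831493]
0.12746641438448872 [  4.45451821   5.87218884 -13.46653552]
0.12747083402853543 [  4.01860751   5.36877572 -13.30241686]
```

```bash
python3 -m handwheel '[[0,0,0,0,0,0.002,0],[0,0,0,0,0,0.002,0],[0,0,0,0,0,0.002,0],[0,0,0,0,0,0.002,0],[0,0,0,0,0,0.002,0],[0,0,0,0,0,0.001,0],[0,0,0,0,0,0,0],[0,0,0,0,0,0,0]]';  python3 -m handwheel '[[0,0,0,0,0,0,0],[0,0,0,0,0,0,0],[0,0,0,0,0,0,0],[0,0,0,0,0,0,0],[0,0,0,0,0,0,0],[0,0,0,0,0,0,0],[0,0,0,0,0,0,0],[0,0,0,0,0,0,0]]'
```

```text
time_s: 13.4
eef_pos: [0.5638, 0.1034, 0.1263]
eef_rot: [-0.0, 0.818, 0.576, 0.0]
wrist_force: [-3.3, 4.5, 1.6]
opening: 0.176
grasp_force: 66.4
time_s: 14.2
eef_pos: [0.5638, 0.1034, 0.1263]
eef_rot: [-0.0, 0.818, 0.576, 0.0]
wrist_force: [-3.3, 5.4, 1.8]
opening: 0.178
grasp_force: 66.4
```

```bash
python3 -m handwheel '[[0,0,0,0,0,0,0.3],[0,0,0,0,0,0,0.4],[0,0,0,0,0,0,0.5],[0,0,0,0,0,0,0.6],[0,0,0,0,0,0,0.6],[0,0,0,0,0,-0.05,0.6],[0,0,0,0,0,-0.1,0.6],[0,0,0,0,0,-0.1,0.6]]'; python3 -m handwheel '[[0,0,0,0,0,-0.1,0.6],[0,0,0,0,0,-0.1,0.6],[0,0,0,0,0,-0.1,0.6],[0,0,0,0,0,-0.1,0.6],[0,0,0,0,0,-0.1,0.6],[0,0,0,0,0,-0.1,0.6],[0,0,0,0,0,-0.1,0.6],[0,0,0,0,0,0,0.6]]'; python3 - <<'E'
from h import *
o=ctrl.get_obs();print(o["q"],o["wrist_force"])
for n in("scene","top"):
    im=ctrl.camera(n);cv2.imwrite(f"pics/{n}1.png",im);print(n);blobs(im)
cv2.imwrite("pics/s1c.png",cv2.resize(cv2.imread("pics/scene1.png")[110:330,120:340],None,fx=2.6,fy=2.6))
E
```

```text
time_s: 15.0
eef_pos: [0.5636, 0.103, 0.2013]
eef_rot: [-0.0, 0.818, 0.576, -0.0]
wrist_force: [0.2, 0.7, -0.1]
opening: 0.602
grasp_force: 0.0
time_s: 15.8
eef_pos: [0.5652, 0.103, 0.4167]
eef_rot: [0.003, 0.818, 0.576, 0.004]
wrist_force: [0.2, -0.9, 0.4]
opening: 0.6
grasp_force: 0.0
[-2.61911251e-02  8.75175302e-02  1.36719075e+00 -9.81292567e-05
  1.67694222e+00  3.17345256e-01] [ 0.17660871 -0.89432078  0.44385718]
scene
red [233 174  19  12 141] [241.8 180.2]
red [  9 181  10  30 163] [ 14.2 198.7]
red [287 205  16  20 282] [294.5 214.3]
yellow [158 182  13  18 182] [164.5 190.1]
blue [218 203  11   6  45] [223.3 205. ]
blue [205 220   4  11  31] [206.2 225.3]
blue [220 220   7   6  36] [222.9 222.6]
blue [ 171  235  139   50 4075] [238.1 259.7]
top
red [231 216  25  18 250] [243.1 224.1]
yellow [396 278  19  11 150] [405.  283.1]
blue [242 197  50  35 959] [266.5 214.1]
blue [ 224  233  163   86 4287] [308.1 277. ]
blue [364 244  32  30 569] [380.1 258.6]
blue [254 303  76  62 887] [291.5 334.7]
blue [270 316  49  22 158] [294.1 326.9]
blue [267 327  10   7  30] [271. 330.]
blue [278 330  17  12  63] [285.8 335.7]
blue [296 338   9   8  32] [300.2 341.3]
blue [306 342   9   7  29] [310.2 345.2]
```

View pics/s1c.png

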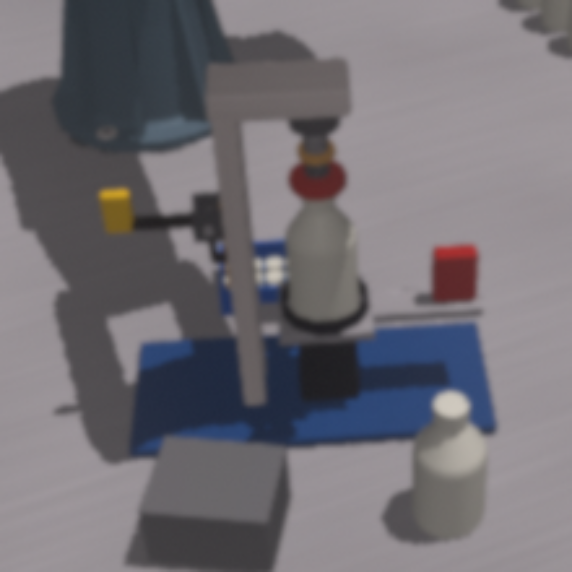

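```bash
python3 -m handwheel '[[0,0,0,-0.108,0,0,0.6],[0,0,0,-0.108,0,0,0.6],[0,0,0,-0.108,0,0,0.6],[0,0,0,-0.108,0,0,0.6],[0,0,0,-0.108,0,0,0.6],[0,0,0,-0.108,0,0,0.6],[0,0,0,-0.108,0,0,0.6],[0,0,0,-0.108,0,0,0.6]]'; for i in 1; do python3 -m handwheel '[[0,0,0.0455,0,0,0,0.6],[0,0,0.0455,0,0,0,0.6],[0,0,0.0455,0,0,0,0.6],[0,0,0.0455,0,0,0,0.6],[0,0,0.0455,0,0,0,0.6],[0,0,0.0455,0,0,0,0.6],[0,0,0.0455,0,0,0,0.6],[0,0,0.0455,0,0,0,0.6]]'; python3 -m handwheel '[[0,0,0.0455,0,0,0,0.6],[0,0,0.0455,0,0,0,0.6],[0,0,0.0455,0,0,0,0.6],[0,0,0.0455,0,0,0,0.6],[0,0,0.0455,0,0,0,0.6],[0,0,0.0455,0,0,0,0.6],[0,0,0.0455,0,0,0,0.6],[0,0,0.0455,0,0,0,0.6]]'; done; python3 -m handwheel '[[0,0,0.0455,0,0,0.0375,0.6],[0,0,0.0455,0,0,0.0375,0.6],[0,0,0.0455,0,0,0.0375,0.6],[0,0,0.0455,0,0,0.0375,0.6],[0,0,0.0455,0,0,0.0375,0.6],[0,0,0.0455,0,0,0.0375,0.6],[0,0,0,0,0,0.0375,0.6],[0,0,0,0,0,0,0.6]]';python3 -c "
from h import *
print(ctrl.get_obs()['q'])"; python3 wl.py w3
```

```text
time_s: 16.7
eef_pos: [0.4753, -0.1418, 0.4085]
eef_rot: [-0.001, 0.818, 0.576, -0.001]
wrist_force: [0.6, -0.4, 0.1]
opening: 0.601
grasp_force: 0.0
time_s: 17.5
eef_pos: [0.4759, -0.1407, 0.4084]
eef_rot: [-0.001, 0.999, 0.039, -0.001]
wrist_force: [0.5, -0.0, 0.4]
opening: 0.601
grasp_force: 0.0
time_s: 18.3
eef_pos: [0.4759, -0.1407, 0.4084]
eef_rot: [0.0, 0.861, -0.508, -0.001]
wrist_force: [0.0, 0.1, -0.6]
opening: 0.597
grasp_force: 0.0
time_s: 19.1
eef_pos: [0.4753, -0.1404, 0.3285]
eef_rot: [-0.001, -0.576, 0.817, 0.002]
wrist_force: [-0.3, -0.0, 0.5]
opening: 0.597
grasp_force: 0.0
[-5.27056870e-01 -5.91623185e-02  1.68653095e+00 -6.20761977e-05
  1.51910960e+00  2.95758092e+00]
red [264 342  27  14 337] [277.3 349. ]
yellow [272 186  13  36 395] [278.  204.8]
blue [ 232  151   91  177 8068] [276.7 214. ]
blue [348 201  54  77 689] [376.6 238.3]
```

View pics/w3.png

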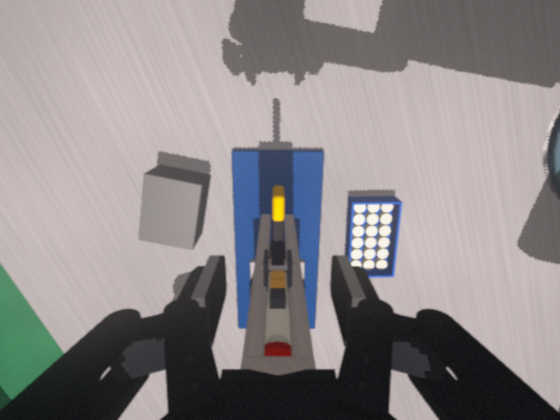

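The wrist view shows the yellow tab at (278,205), centred between the fingers and square to the jaws.

```bash
python3 -m handwheel '[[0,0,0,0,0,0.05,0.6],[0,0,0,0,0,0.05,0.6],[0,0,0,0,0,0.05,0.6],[0,0,0,0,0,0.04,0.6],[0,0,0,0,0,0,0.6],[0,0,0,0,0,0,0.6],[0,0,0,0,0,0,0.6],[0,0,0,0,0,0,0.6]]'; python3 wl.py w4; python3 - <<'E'
from h import *
im=cv2.imread("pics/w4.png");m=masks(im)["yellow"];M=cv2.moments(m,True);c=M["m10"]/M["m00"],M["m01"]/M["m00"]
a,b=[np.load(f"pics/w{i}.npy",allow_pickle=True).item() for i in(3,4)]
h,e=cross(ray(a,278,204.8),ray(b,*c));print("tab",h,e,c)
o=ctrl.get_obs();T=R.from_quat(np.roll(o["eef_rot"],-1)).as_matrix();print(o["eef_pos"],T,T.T@(h-o["eef_pos"]))
for z in(.19,.2,.205,.22): print(plane(b,*c,z))
E
```

```text
time_s: 19.95
eef_pos: [0.477, -0.1413, 0.275]
eef_rot: [0.0, -0.575, 0.818, -0.001]
wrist_force: [0.4, -0.1, 0.3]
opening: 0.599
grasp_force: 0.0
yellow [275 206  15  46 632] [281.9 229.6]
blue [  230   158   102   195 10406] [279.5 225.2]
blue [359 214  62  85 991] [394.1 259.9]
tab [ 0.47774735 -0.13489546  0.19855126] 0.00010636355245570535 (281.9335443037975, 229.5996835443038)
[ 0.47691884 -0.14121143  0.27492366] [[-3.39779738e-01 -9.40504272e-01  1.20136537e-03]
 [-9.40505017e-01  3.39779170e-01 -6.54844162e-04]
 [ 2.07684803e-04 -1.35239294e-03 -9.99999064e-01]] [-0.00623757  0.0014701   0.07636919]
[ 0.47882512 -0.13146422  0.19      ]
[ 0.4775049  -0.13545986  0.2       ]
[ 0.47684479 -0.13745768  0.205     ]
[ 0.47486445 -0.14345114  0.22      ]
```

```bash
python3 -m handwheel '[[0,0,0,-0.0014,0.0004,0.0317,0.3],[0,0,0,-0.0014,0.0004,0.0317,0.3],[0,0,0,-0.0014,0.0004,0.0317,0.3],[0,0,0,-0.0014,0.0004,0.0317,0.3],[0,0,0,-0.0014,0.0004,0.0317,0.3],[0,0,0,-0.0014,0.0004,0.0317,0.3],[0,0,0,-0.0014,0.0004,0.0317,0.3],[0,0,0,-0.0014,0.0004,0.0317,0.3]]'; python3 -m handwheel '[[0,0,0,0,0,0,0.25],[0,0,0,0,0,0,0.22],[0,0,0,0,0,0,0.2],[0,0,0,0,0,0,0.18],[0,0,0,0,0,0,0.18],[0,0,0,0,0,0,0.18],[0,0,0,0,0,0,0.18],[0,0,0,0,0,0,0.18]]';python3 wl.py w5
```

```text
time_s: 20.8
eef_pos: [0.4768, -0.1375, 0.1973]
eef_rot: [0.0, -0.574, 0.819, 0.0]
wrist_force: [-0.5, 0.1, -0.2]
opening: 0.301
grasp_force: 0.0
time_s: 21.6
eef_pos: [0.4768, -0.1376, 0.1982]
eef_rot: [0.0, -0.574, 0.819, -0.0]
wrist_force: [-0.4, -0.5, -0.5]
opening: 0.18
grasp_force: 0.0
yellow [ 268  248   26   82 1820] [280.4 289.6]
blue [  217   168   126   128 11129] [279.1 214.3]
blue [ 370  229   81  108 1701] [420. 280.]
```

View pics/w5.png

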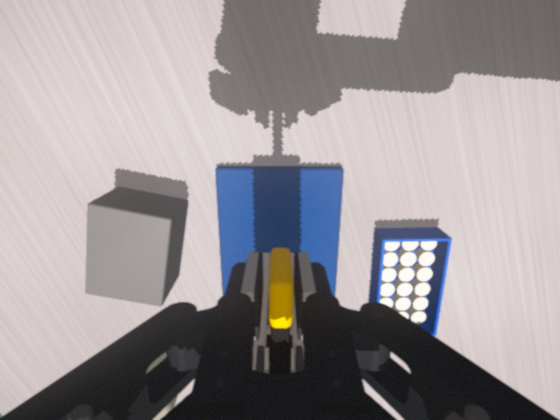

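```bash
python3 -m handwheel '[[0,0,0,0,0.001,0,0.15],[0,0,0,0,0.001,0,0.12],[0,0,0,0,0,-0.002,0.08],[0,0,0,0,0,-0.002,0],[0,0,0,0,0,0,0],[0,0,0,0,0,0,0],[0,0,0,0,0,0,0],[0,0,0,0,0,0,0]]'
```

```text
time_s: 22.45
eef_pos: [0.4759, -0.1371, 0.1986]
eef_rot: [-0.0, -0.574, 0.819, 0.001]
wrist_force: [2.5, 1.2, -9.6]
opening: 0.103
grasp_force: 58.4
```

```bash
python3 -m handwheel '[[0,0.0108,0,-0.0009,0,-0.0076,0],[0,0.0108,0,-0.0009,0,-0.0076,0],[0,0.0108,0,-0.0009,0,-0.0076,0],[0,0.0108,0,-0.0009,0,-0.0076,0],[0,0.0108,0,-0.0009,0,-0.0076,0],[0,0.0108,0,-0.0009,0,-0.0076,0],[0,0.0108,0,-0.0009,0,-0.0076,0],[0,0.0108,0,-0.0009,0,-0.0076,0]]'; python3 -c "
from h import *
im=ctrl.camera('scene');cv2.imwrite('pics/scene2.png',im);blobs(im)"
```

```text
time_s: 23.25
eef_pos: [0.4737, -0.1416, 0.2169]
eef_rot: [-0.085, -0.586, 0.803, -0.061]
wrist_force: [42.5, 57.1, -38.3]
opening: 0.107
grasp_force: 57.1
red [  9 181  10  30 164] [ 14.2 198.7]
red [233 180  20  13 162] [243.1 187.1]
red [287 212  16  20 276] [294.4 221.6]
yellow [167 178   5  14  42] [169.1 185.1]
blue [218 203  13   5  51] [224.2 204.9]
blue [203 207   5  23  52] [205.  218.5]
blue [220 220  11   9  71] [224.3 223.4]
blue [ 171  239  139   46 3800] [234.9 261.3]
```

```bash
python3 -c "
from h import *
o=ctrl.get_obs();T=R.from_quat(np.roll(o['eef_rot'],-1)).as_matrix();print(o['eef_pos'],o['wrist_force'],o['torque'],T,o['q'])
im=ctrl.camera('scene');cv2.imwrite('pics/scene3.png',im);blobs(im)
cv2.imwrite('pics/s3c.png',cv2.resize(im[110:330,120:340],None,fx=2.6,fy=2.6))"
```

```text
[ 0.473586   -0.14232383  0.21759239] [ 37.87383974  47.05180803 -33.39960759] [ 7.91219125 -5.67985208  0.21400427] [[-2.97323150e-01 -9.52554042e-01 -6.51133032e-02]
 [-9.31158130e-01  3.04368057e-01 -2.00760112e-01]
 [ 2.11053265e-01  9.40152822e-04 -9.77474110e-01]] [-0.39943245  0.04401051  1.82441214 -0.22255344  1.26197307  3.11804123]
red [  9 181  10  30 164] [ 14.2 198.7]
red [233 180  20  13 161] [243.2 187. ]
red [287 213  16  20 275] [294.4 222. ]
yellow [167 178   5  14  48] [168.8 184.9]
blue [218 203  13   5  50] [224.2 205. ]
blue [203 206   5  24  52] [205.  218.5]
blue [220 220  11   9  69] [224.2 223.5]
blue [ 171  240  139   45 3768] [234.6 261.4]
```

View pics/s3c.png

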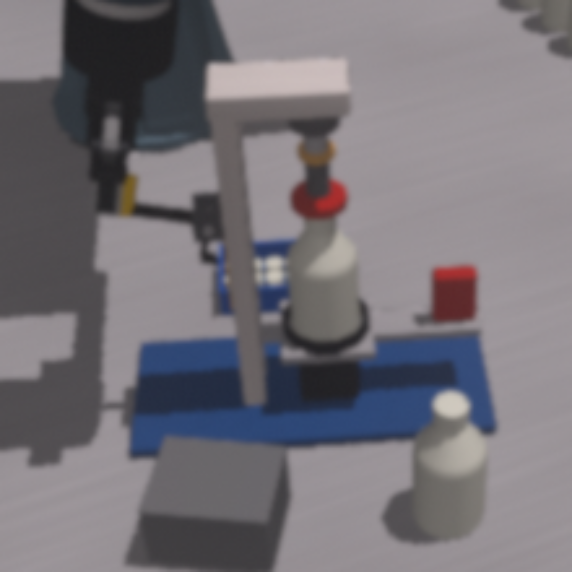

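```bash
python3 -m handwheel '[[0,-0.008,0,-0.003,0,0,0],[0,-0.008,0,-0.003,0,0,0],[0,-0.008,0,-0.003,0,0,0],[0,-0.004,0,-0.001,0,0,0],[0,0,0,0,0,0,0],[0,0,0,0,0,0,0],[0,0,0,0,0,0,0],[0,0,0,0,0,0,0]]'; python3 -c "
from h import *
o=ctrl.get_obs();T=R.from_quat(np.roll(o['eef_rot'],-1)).as_matrix();print(o['eef_pos'],o['wrist_force'],o['torque'],T,o['q'])
im=ctrl.camera('scene');cv2.imwrite('pics/scene4.png',im);blobs(im)"
```

```text
time_s: 24.15
eef_pos: [0.4728, -0.1447, 0.2189]
eef_rot: [-0.055, -0.588, 0.806, -0.039]
wrist_force: [27.6, 27.1, -26.1]
opening: 0.101
grasp_force: 57.6
[ 0.47275111 -0.14465426  0.21889972] [ 27.56776707  27.12248473 -26.090566  ] [ 4.44100967 -4.15305525  0.14784217] [[-0.30344674 -0.95186252 -0.04333376]
 [-0.94328398  0.30651752 -0.12752393]
 [ 0.13466781  0.00217932 -0.99088841]] [-0.45261455  0.03162992  1.82561459 -0.14036753  1.27020381  3.04103762]
red [  9 181  10  30 164] [ 14.2 198.7]
red [233 180  20  13 160] [243.2 187. ]
red [287 220  15  19 261] [294.1 228.8]
yellow [166 177   7  15  82] [168.3 183.6]
blue [218 203  18   5  70] [226.8 204.8]
blue [203 205   5  25  52] [205.  218.1]
blue [220 220  11   9  89] [225.1 224. ]
blue [ 171  241  139   44 3282] [229.3 263.4]
```

```bash
python3 -m handwheel '[[0,0,0,-0.003,0,0.001,0],[0,0,0,-0.003,0,0.001,0],[0,0,0,-0.003,0,0.001,0],[0,0,0,0,0,0,0],[0,0,0,0,0,0,0],[0,0,0,0,0,0,0],[0,0,0,0,0,0,0],[0,0,0,0,0,0,0]]'; python3 -c "
from h import *
o=ctrl.get_obs();print(o['eef_pos'],o['wrist_force'],o['q'])
im=ctrl.camera('scene');cv2.imwrite('pics/scene5.png',im);blobs(im)"
```

```text
time_s: 25.0
eef_pos: [0.4729, -0.1446, 0.2189]
eef_rot: [-0.057, -0.587, 0.806, -0.04]
wrist_force: [21.5, 18.9, -18.5]
opening: 0.101
grasp_force: 58.3
[ 0.47288979 -0.1445567   0.21890681] [ 21.50860525  18.86492598 -18.54904782] [-0.44928878  0.03240357  1.82523792 -0.14546196  1.26972599  3.04651009]
red [  9 181  10  30 165] [ 14.2 198.7]
red [233 180  20  13 160] [243.2 187. ]
red [287 222  15  19 263] [293.9 231. ]
yellow [166 177   6  15  78] [168.3 183.9]
blue [218 203  18   5  71] [226.9 204.8]
blue [204 205   4  25  47] [205.  217.9]
blue [220 220  11   9  88] [225.1 224.1]
blue [ 171  241  139   44 3041] [225.8 264.3]
```

```bash
python3 -m handwheel '[[0,-0.0055,0,-0.001,0,0.0065,0],[0,-0.0055,0,-0.001,0,0.0065,0],[0,-0.0055,0,-0.001,0,0.0065,0],[0,-0.0055,0,0,0,0.0065,0],[0,-0.0055,0,0,0,0.0065,0],[0,-0.0055,0,0,0,0.0065,0],[0,-0.0055,0,0,0,0.0065,0],[0,-0.0055,0,0,0,0.0065,0]]'; python3 -m handwheel '[[0,0,0,0,0,0,0.06],[0,0,0,0,0,0,0.12],[0,0,0,0,0,0,0.15],[0,0,0,0,0,0,0.2],[0,0,0,0,0,0,0.25],[0,0,0,0,0,0,0.3],[0,0,0,0,0,0,0.3],[0,0,0,0,0,0,0.3]]'; python3 wl.py w6;python3 -c "
from h import *
o=ctrl.get_obs();print(o['eef_pos'],o['wrist_force'],o['q'])
im=ctrl.camera('scene');blobs(im)"
```

```text
time_s: 25.85
eef_pos: [0.4721, -0.1481, 0.2067]
eef_rot: [-0.003, -0.588, 0.809, -0.002]
wrist_force: [6.4, 10.6, 2.1]
opening: 0.101
grasp_force: 60.9
time_s: 26.65
eef_pos: [0.4697, -0.1506, 0.2052]
eef_rot: [-0.007, -0.588, 0.809, -0.002]
wrist_force: [0.4, 0.9, 0.2]
opening: 0.3
grasp_force: 0.0
yellow [ 263  268   24   78 1614] [274.4 307.7]
blue [ 215  181  122  189 9998] [276.4 230.9]
blue [ 360  244   79   80 2013] [403.2 273.4]
[ 0.46966942 -0.15057789  0.20516244] [ 0.39905775 -0.39732141 -0.24278212] [-0.54180656  0.038185    1.84234429 -0.01571261  1.26315185  2.91851703]
red [  9 181  10  30 165] [ 14.2 198.7]
red [233 180  20  13 159] [243.2 187.1]
red [287 222  15  19 262] [294.  230.9]
yellow [161 183  10  15 113] [165.7 189.9]
blue [218 203  18   5  71] [226.9 204.8]
blue [204 213   4  17  33] [205.1 221.5]
blue [220 220  11   9  88] [225.1 224.1]
blue [ 171  241  139   44 3015] [226.  264.4]
```

View pics/w6.png

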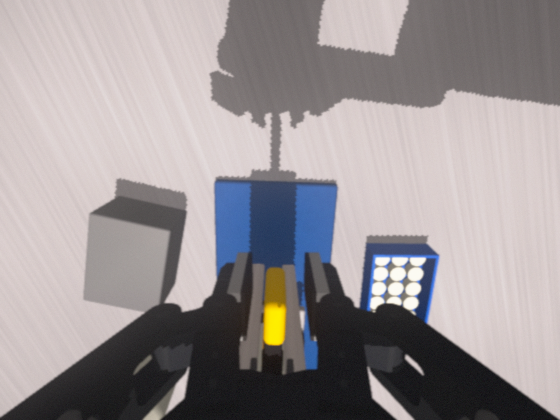

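The picture shows the tab at (274,308) between the open pads, free of both. I'll open a little more and go straight up.

```bash
python3 -m handwheel '[[0,0,0,0,0,0,0.5],[0,0,0,0,0,0,0.5],[0,0,0,0,0,0,0.5],[0,0,0,0,0,-0.05,0.5],[0,0,0,0,0,-0.1,0.5],[0,0,0,0,0,-0.1,0.5],[0,0,0,0,0,-0.1,0.5],[0,0,0,0,0,-0.1,0.5]]'; python3 -m handwheel '[[0,0,0,0.05,0,-0.05,0.5],[0,0,0,0.05,0,0,0.5],[0,0,0,0.05,0,0,0.5],[0,0,0,0,0,0,0.5],[0,0,0,0,0,0,0.5],[0,0,0,0,0,0,0.5],[0,0,0,0,0,0,0.5],[0,0,0,0,0,0,0.5]]'; python3 -c "
from h import *
im=ctrl.camera('scene');blobs(im);cv2.imwrite('pics/s6c.png',cv2.resize(im[110:330,120:340],None,fx=2.6,fy=2.6))"
```

```text
time_s: 27.55
eef_pos: [0.4709, -0.1488, 0.3414]
eef_rot: [-0.007, -0.588, 0.809, -0.002]
wrist_force: [-0.0, -0.1, -0.4]
opening: 0.504
grasp_force: 0.0
time_s: 28.35
eef_pos: [0.4574, -0.1911, 0.3557]
eef_rot: [-0.007, -0.588, 0.809, -0.002]
wrist_force: [0.1, -0.1, -0.2]
opening: 0.5
grasp_force: 0.0
red [  9 181  10  30 163] [ 14.3 198.7]
red [233 180  20  13 160] [243.2 187. ]
red [287 222  15  19 261] [293.9 230.9]
yellow [159 183  12  16 143] [164.6 190. ]
blue [218 203  18   5  71] [226.9 204.8]
blue [204 213   4  17  33] [205.1 221.2]
blue [220 220  11   9  87] [225.1 224.1]
blue [ 171  241  139   44 2942] [227.7 264.5]
```

View pics/s6c.png

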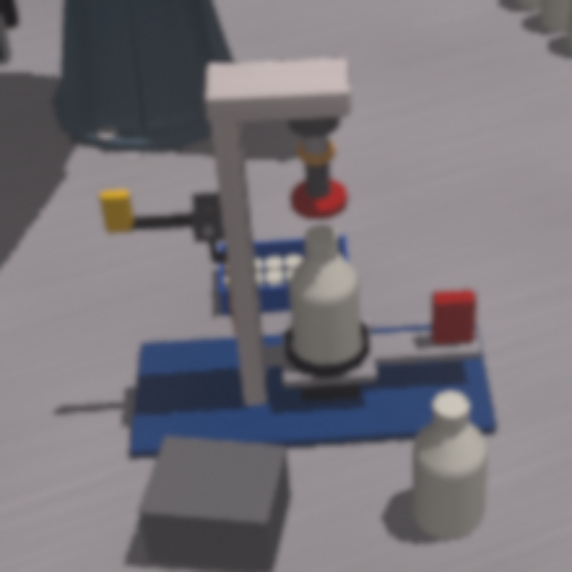

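The stand is down, the tab is back at its starting pixel (165,190), and the bottle is upright in its nest. The robot is clear of everything.

```bash
python3 -c "
from bench import ctrl
print(ctrl.hand_in())"
```

```text
the job is handed in; nothing more can be done
None
```

Handed in at about 28 s; no verdict came back. The stand hung at 47 mm on the pawl with an estimated 7.5 to 8 N on the cap, hands off for over 3 s. It then sank with the tab held up, and the last picture shows it back down, pawl sprung back, bottle upright and nothing else moved. During the tab lift joint 6 came within 0.002 rad of its range and I saw up to about 80 N at the wrist, well over the tab's 15 N rating, before I backed off.

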